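# Pack the last date tin into the sprung presentation box

### The arm

A 6-joint arm with a two-finger parallel gripper is mounted at the origin on the work surface. World frame = base frame: x ahead of the robot, y to its left, z up, the work surface at z = 0. Lengths are in mm, angles in rad, forces in N, time in s.
With the tool pointing down it reaches from about 275 to 975 mm from the base axis. Payload 8.4 kg.
Tool frame: the origin (TCP) lies at the very end of the fingers, on their centre line; the grasp point (between the pads) lies 19 mm behind it; z points along the fingers, y is the line along which they close (so a half turn about z gives the same grasp; the last joint's range is limited). The gripper opens to 92 mm and grips with 3 to 60 N. Pads are 20 mm wide; open, the fingers measure 128 mm over their backs; the gripper's body (75 mm by 189 mm) begins 69 mm behind the grasp point.
Start: joints at [1.221, 0.353, 1.633, -0, 1.155, -0.002], TCP at [213.018, 587.581, 214.583] pointing down, gripper open.
Joint ranges: [-2.63, 2.63], [-0.92, 2.1], [0.06, 2.66], [-1.3, 4.44], [0, 2.69], [-3.02, 3.02]. Speed limits (rad/s): [2.22, 2.22, 2.79, 3.14, 3.14, 3.14].

### API

Orientations are given as a 3x3 rotation matrix whose columns are the frame's x, y, z axes.
In Python, from bench import * gives the robot as it stands.
- The arm moves only by the shell command python3 -m inch 'ROWS' [FORCE]. ROWS is JSON, a list of rows, each a list of 7 numbers: the shift along the tool's x, y, z in mm, then the turn, a rotation vector about the tool's x, y, z in rad, then the closure, from -1 (fully open) to 1 (shut). In form: [[dx, dy, dz, wx, wy, wz, jaw], ...]. A call has 1 to 12 rows; each row shifts and turns the commanded pose from where the row before left it, along the tool's axes as they then stand; what a row does not reach is not made up. A row lasts 1/12 s, in which the tool goes at most 41.7 mm and 7.16 degrees, less where a joint would pass 70% of its speed; a pose out of reach is approached as far as the arm can. A call is refused whole if a number of a shift passes 41.7 or a number of a turn 0.125, either way. A call with a gripper value outside its range is refused whole. The fingers move at their own pace and stop on an object; FORCE is the grip in N (left out, the last holds). Time passes only in rows, so rows that do not move let the fingers close. It gives the time, the measured TCP pose, the force, the opening and the grip force at its end, in the units of the state.
- get_state(): the state, without advancing time (a new reading comes with each control period).
- capture(name): name is "side" or "top" or "wrist"; returns (picture, depth): 384x512x3 uint8, red, green, blue; 384x512 float32, mm along the optical axis (not along the pixel's ray), 0 where there is no reading.
- camera_params(name): a dict with "camera_matrix" (3x3 intrinsics, pixels), "camera_from_world" (4x4, takes a point from world to camera coordinates); the wrist camera has in their place "hand_eye" (4x4, takes a point from camera to tool coordinates, whose origin is the TCP and whose axes are the flange's). Camera axes: x right, y down, z forward; pixel columns grow to the right and rows downward; lengths in mm; the calibration is good to about 2 mm. A picture is of the moment at which its call begins: read the wrist's pose just before it. camera_params takes no time and is no camera call.
- finish_job(): hands the job in; it is judged then, once.
Trained networks look in the newest picture that a camera, given by its name, has taken for a name from the list of things; names that differ only in an ending like _2 or _b are one class to them, and where a whole thing is asked for, a point or a joint stands for the part that bears it (a point fixed in the world has none). Each returns a list of dicts, best first, with "score" (0 to 1); they miss things now and then, are a little off and sometimes report something else, mostly with a low value. They report only what shows in the picture. A call takes as long as a camera call. They do not tell look-alikes from the thing itself.
- look_for(camera, name): "location" ([row, column] in pixels, amid what is visible of it).
The state is a dict: "clock": time; "joints": joint angles; "joint_vel": joint speeds; "effort": joint torques, N m; "position": TCP position; "ee_rot": TCP orientation; "contact_force": force on the tool from outside, world axes, zero at the start; "ft_torque": the same for the moment, N m; "finger_gap": finger opening in mm; "grip_force": force on a finger pad.
Only numpy, scipy, OpenCV 4.12 (cv2) and the standard library are available. Lean on these libraries where they do the work, as an engineer would, in place of code of your own. Each camera call takes 0.05 s, during which the arm holds its last target. There are 200 camera calls.

### The job

Pack the long red tin into the open walnut presentation box together with the green and the blue tin, so that all three stand flat on its floor side by side: the two small ones have slid across the box, so push them over against its left-hand wall, then work the red tin into the right-hand lane against the brass spring plate and press it down flat. Keep the small tins upright in the box, do not force anything, and leave the pot, the cups and the remote control where they are.

Things in the scene. Friction and masses are not known exactly. Their poses are not given: they have to be found in the camera images.
- carton: Open-topped dark walnut presentation box, fixed to the table, 170 (x) x 138 (y) x 48 mm high. Origin: centre of its underside; x along its length away from the robot (yawed up to about 0.25 rad), y to its left, z up. Floor 6 mm thick; walls 8 mm thick, 42 mm high above the floor. Inside: 154 mm along x (-77 to +77), 122 mm along y (-61 to +61).
- carton_in (a point): Centre of the walnut box's inner floor (6 mm above the carton's origin), axes as the carton's. The right-hand lane, y -61 to -9 mm, is for the red tin; the small tins go one behind the other along the left-hand (+y) wall.
- endplate (a joint): Upright brass spring plate at the near (-x) end of the right-hand lane, 46 mm wide, 1 to 34 mm above the inner floor. 0 m = out: face at x = -55 mm in the carton's frame, 132 mm from the far wall, 8 mm less than the red tin's length. Grows as it is pushed towards the near wall (-x), to 0.022 m; pushes back with 1.2 N plus 0.3 N per mm.
- long_tin_mid (a point): Centre of the long red tin, 140 (x) x 52 (y) x 46 mm, about 0.3 kg, closed flat lid; starts flat on the table right of the box, x roughly away from the robot. It enters near end down before the plate, far end up on the far rim (about 18 degrees); its far end is then pushed towards the plate until it comes off the rim, and pressed down inside.
- green_tin_mid (a point): Centre of the green tin with a white lid band, 60 (x) x 64 (y) x 56 mm high, about 0.25 kg, loose in the walnut box, standing 14 mm above its walls.
- blue_tin_mid (a point): Centre of the blue tin, 48 (x) x 64 (y) x 56 mm high, about 0.2 kg, loose in the walnut box, one behind the other with the green tin (either may be the nearer), standing 14 mm above its walls.
- pot: Steel cardamom pot, 145 mm high, about 100 mm across, origin under its centre; leave it alone.
- cup_pair: Two glass cups in a white plastic holder, 78 x 150 mm, 113 mm high, standing on the round silver tray; origin under its centre; leave it alone.
- remote: Black remote control, 170 x 44 x 18 mm, lying left of the walnut box; origin under its centre; leave it alone.
Mind the look-alikes: they are no part of the job. Of the things that look like the part that bears blue_tin_mid, the middle-sized one is meant.

How it is judged (in metres and radians):
On the way:
1. both small tins are pushed over to the left-hand side, clear of the red tin's lane (y of each of green_tin_mid, blue_tin_mid in the frame of carton_in above 0.019 m), for 0.2 s.
At the end, for the whole second after the job is handed in: All three tins lie inside the walnut box, each flat on its floor within 4 to 5 mm and 0.05 rad: the red tin in the right-hand lane, the green and blue tins one behind the other along the left-hand wall (z of long_tin_mid in the frame of carton_in between 0.018 and 0.027 m and x of long_tin_mid in the frame of carton_in between -0.015 and 0.015 m and y of long_tin_mid in the frame of carton_in between -0.045 and -0.02 m and angle between each of long_tin_mid, green_tin_mid, blue_tin_mid's own z axis and vertical below 0.05 rad and z of green_tin_mid in the frame of carton_in between 0.022 and 0.032 m and y of green_tin_mid in the frame of carton_in between 0.018 and 0.04 m and x of green_tin_mid in the frame of carton_in between -0.06 and 0.06 m and z of blue_tin_mid in the frame of carton_in between 0.022 and 0.032 m and y of blue_tin_mid in the frame of carton_in between 0.018 and 0.04 m and x of blue_tin_mid in the frame of carton_in between -0.06 and 0.06 m); the robot touches nothing.
It fails at once if a small tin was tipped over (more than 0.6 rad) (angle between any of green_tin_mid, blue_tin_mid's own z axis and vertical above 0.6 rad).
It fails at once if the walnut box was forced: more than 100 N of contact force on it (contact force between carton and anything else above 100 N).
It fails at once if the pot, the cups or the remote control were moved by more than 30 mm (distance of any of pot, cup_pair, remote from where it was at the start of the episode above 0.03 m).
It also fails if it takes over 61 s, if anything falls off the work surface, if the arm or the gripper's body presses on something with over 40 N, if the wrist force passes 120 N, or if a joint passes its speed limit or range.

## Working session

There is one attempt and no reset: what is moved stays moved. The work goes in short steps, Python scripts to look and compute and a shell command to move; the robot and the scene stay as the last step left them, time stands still between calls to the robot, and variables do not carry over. Pictures are saved under pics/ and viewed, at most 10 in all, crops included, and the job is handed in when it is done.

```bash
ls; mkdir -p pics
cat > h.py <<'E'
from bench import *
import numpy as np, cv2
def snap(cam,fn=None):
    s=get_state(); im,d=capture(cam)
    if fn: cv2.imwrite('pics/'+fn,im[:,:,::-1])
    return s,im,d
def world(cam,s,r,c,z):
    p=camera_params(cam); K=np.array(p['camera_matrix'])
    q=np.stack([(c-K[0,2])/K[0,0]*z,(r-K[1,2])/K[1,1]*z,z,np.ones_like(z)],-1)
    if 'hand_eye' in p:
        T=np.eye(4);T[:3,:3]=s['ee_rot'];T[:3,3]=s['position'];M=T@np.array(p['hand_eye'])
    else: M=np.linalg.inv(np.array(p['camera_from_world']))
    return (q@M.T)[...,:3]
def cloud(cam,s,d):
    r,c=np.mgrid[:384,:512].astype(float)
    return world(cam,s,r,c,d.astype(float))
E
python3 - <<'E'
from h import *
s,im,d=snap('top','top0.png')
P=cloud('top',s,d); np.savez('top0.npz',P=P,im=im,d=d)
print(s['position'],s['ee_rot'],s['contact_force'],s['clock'])
for n in ['carton','long_tin_mid','green_tin_mid','blue_tin_mid','endplate','pot','cup_pair','remote']:
    for o in look_for('top',n)[:4]:
        r,c=map(int,np.round(o['location'])); print(n,round(o['score'],2),r,c,P[r,c].round())
E
```

```text
pics
[212.84955865 587.13532594 213.90953917] [[-9.40120759e-01  3.40841216e-01 -4.72406754e-04]
 [ 3.40841542e-01  9.40119981e-01 -1.21031066e-03]
 [ 3.15952707e-05 -1.29885402e-03 -9.99999156e-01]] [-0.40761823 -0.75959451  0.45112157] 0.0
carton 0.86 194 209 [544.  96.  62.]
carton 0.68 212 120 [490. 385.  19.]
long_tin_mid 0.56 208 322 [ 499. -259.   47.]
green_tin_mid 0.79 177 218 [597.  68.  63.]
blue_tin_mid 0.71 254 212 [360.  85.  77.]
blue_tin_mid 0.57 198 214 [531.  80.  63.]
blue_tin_mid 0.52 197 264 [535. -77.  40.]
endplate 0.53 212 226 [488.  46.   6.]
pot 0.79 117 250 [770. -32. 124.]
cup_pair 0.69 159 375 [ 650. -424.   72.]
remote 0.66 210 118 [497. 394.  14.]
```

View pics/top0.png

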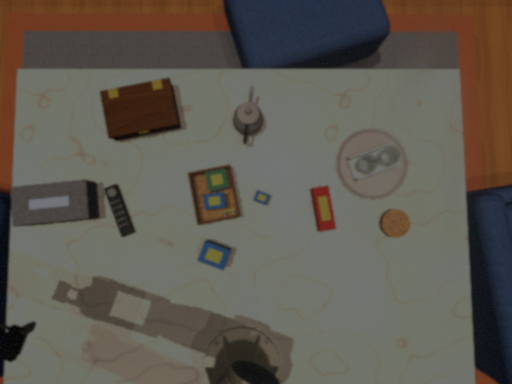

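Run:
```python
from h import *
im=np.load('top0.npz')['im']
cv2.imwrite('pics/crop0.png',cv2.resize(im[150:280,170:350,::-1],None,fx=4,fy=4,interpolation=cv2.INTER_CUBIC))
```

```text
(no output)
```

View pics/crop0.png

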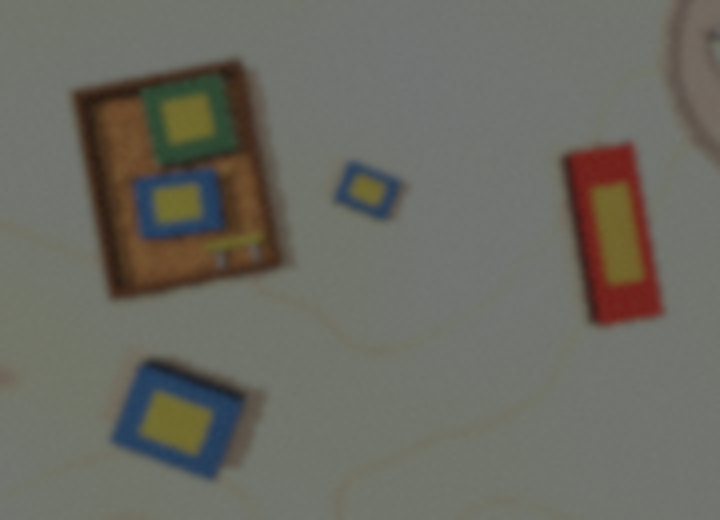

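The blue tins are at (254,212), large and on the table; (200,214), middle-sized and in the box; and (197,264), small and on the table. The one in the box fits: it is middle-sized and stands in line with the green tin, as the crop confirms. Green is at (177,218), the red tin at (208,322), and the box at (194,213), yawed about 0.2 rad.

```bash
python3 -m inch '[[-27,-20,-7.5,0,0,0,-1],[-27,-20,-7.5,0,0,0,-1],[-27,-20,-7.5,0,0,0,-1],[-27,-20,-7.5,0,0,0,-1],[-27,-20,-7.5,0,0,0,-1],[-27,-20,-7.5,0,0,0,-1],[-27,-20,-7.5,0,0,0,-1],[-27,-20,-7.5,0,0,0,-1],[-27,-20,-7.5,0,0,0,-1],[-27,-20,-7.5,0,0,0,-1],[-27,-20,-7.5,0,0,0,-1],[-27,-20,-7.5,0,0,0,-1]]'
python3 -m inch '[[-27,-20,-7.5,0,0,0,-1],[-27,-20,-7.5,0,0,0,-1],[-27,-20,-7.5,0,0,0,-1],[-27,-20,-7.5,0,0,0,-1],[-27,-20,-7.5,0,0,0,0],[-27,-20,-7.5,0,0,0,0],[0,0,0,0,0,0.115,0],[0,0,0,0,0,0.115,0],[0,0,0,0,0,0.115,0],[0,0,0,0,0,0.115,0],[0,0,0,0,0,0.115,0],[0,0,0,0,0,0.115,0]]'
python3 -m inch '[[0,0,0,0,0,0.115,0],[0,0,0,0,0,0.115,0],[0,0,0,0,0,0.115,0],[0,0,0,0,0,0,0]]'
python3 - <<'E'
from h import *
print(np.round(camera_params('wrist')['hand_eye'],3))
s,im,d=snap('wrist','w1.png'); P=cloud('wrist',s,d); np.savez('w1.npz',P=P,im=im,d=d)
print(s['position'],s['ee_rot'],s['joints'],s['finger_gap'],s['clock'])
for n in ['carton','green_tin_mid','blue_tin_mid','endplate']:
    for o in look_for('wrist',n)[:3]:
        r,c=map(int,np.round(o['location'])); print(n,round(o['score'],2),r,c,P[r,c].round())
E
```

```text
clock: 1.45
position: [436.4, 250.0, 305.2]
ee_rot: [[-0.94, 0.341, 0.0], [0.341, 0.94, 0.0], [-0.0, 0.0, -1.0]]
contact_force: [-0.3, 0.9, -0.6]
finger_gap: 92.0
grip_force: 0.0
clock: 2.45
position: [547.2, 83.4, 349.6]
ee_rot: [[-0.503, 0.864, 0.0], [0.864, 0.503, -0.0], [-0.0, 0.0, -1.0]]
contact_force: [0.4, -0.7, -0.2]
finger_gap: 45.8
grip_force: 0.0
clock: 2.78
position: [547.2, 83.5, 349.7]
ee_rot: [[-0.182, 0.983, 0.0], [0.983, 0.182, 0.0], [0.0, 0.0, -1.0]]
contact_force: [0.2, 0.4, 0.3]
finger_gap: 45.9
grip_force: 0.0
[[-1.0000e-03 -9.5700e-01 -2.9100e-01  8.2441e+01]
 [ 1.0000e+00 -0.0000e+00 -1.0000e-03 -4.3200e-01]
 [ 1.0000e-03 -2.9100e-01  9.5700e-01 -1.6913e+02]
 [ 0.0000e+00  0.0000e+00  0.0000e+00  1.0000e+00]]
[547.19338095  83.48849976 349.67731963] [[-1.81712025e-01  9.83351778e-01  1.45813280e-04]
 [ 9.83351788e-01  1.81712020e-01  4.70445345e-05]
 [ 1.97653010e-05  1.51934307e-04 -9.99999988e-01]] [ 1.48682080e-01  1.37941670e-01  1.61617511e+00  2.53509512e-05
  1.38732470e+00 -3.40497236e-02] 45.94577524470599 2.7833
carton 0.97 118 249 [530. 122.   4.]
green_tin_mid 0.75 158 285 [589.  82.  60.]
blue_tin_mid 0.85 234 230 [532. -57.  37.]
blue_tin_mid 0.74 149 240 [525.  83.  62.]
blue_tin_mid 0.59 126 123 [369.  87.  74.]
endplate 0.54 170 212 [487.  32.   6.]
endplate 0.44 120 248 [529. 119.   6.]
```

View pics/w1.png

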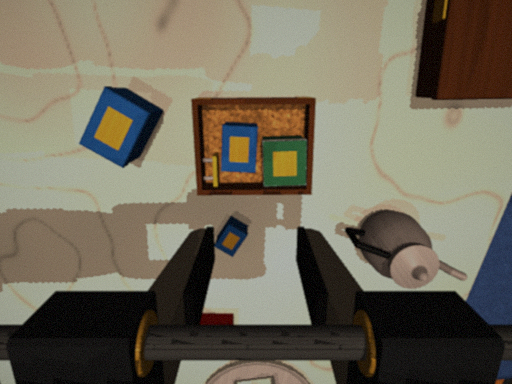

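Box at pixels about (98–193, 193–315) and almost square to the picture. The blue tin in it is at (147,240), green at (162,285), and the plate at (170,213).

```bash
cat >> h.py <<'E'
def rect(P,m):
    q=P[m][:,:2].astype(np.float32); (c,wh,a)=cv2.minAreaRect(q)
    return np.round(c,1),np.round(wh,1),round(a,1),len(q)
def inbox(B,p,yaw):
    dx=np.asarray(p)[...,:2]-B; c,s=np.cos(yaw),np.sin(yaw)
    return np.stack([dx[...,0]*c+dx[...,1]*s,-dx[...,0]*s+dx[...,1]*c],-1)
E
python3 - <<'E'
from h import *
f=np.load('w1.npz');P,im,d=f['P'],f['im'].astype(int),f['d']
rr,cc=np.mgrid[:384,:512]; z=P[...,2]
box=(rr>90)&(rr<200)&(cc>185)&(cc<322)
rim=(box&(z>44)&(z<52)).astype(np.uint8)
n,l,st,_=cv2.connectedComponentsWithStats(rim); print(st[1:][st[1:,4]>50])
k=1+np.argmax(st[1:,4]); r=rect(P,l==k); print('rim',r, np.median(z[l==k]))
R,G,B=im[...,0],im[...,1],im[...,2]
top=box&(z>57)&(z<67)
print('blue',rect(P,top&(cc<259)),'green',rect(P,top&(cc>262)), np.median(z[top]))
# red tin in top
f=np.load('top0.npz');P,im=f['P'],f['im'].astype(int);z=P[...,2]
m=(z>38)&(z<54)&(P[...,1]<-180)&(P[...,1]>-330)&(P[...,0]>400)&(P[...,0]<590)&(im[...,0]>1.3*im[...,2])
print('red',rect(P,m),np.median(z[m]))
E
```

```text
[[ 192   98  124   97 2441]]
rim (array([544.1,  85.2]), array([170.6, 138. ]), 10.6, 2441) 46.93182737590416
blue (array([524.3,  82.6]), array([48.4, 65.5]), 8.9, 1636) green (array([590. ,  74.7]), array([60.3, 65.4]), 12.9, 1970) 61.05341423756673
red (array([ 499.2, -266.6]), array([139.9,  53.7]), 9.1, 741) 45.40794517274526
```

```bash
python3 -m inch '[[-8,1,30,0,0,0,0],[-8,1,30,0,0,0,0],[-8,1,30,0,0,0,0],[-8,1,30,0,0,0,0],[-8,1,30,0,0,0,0],[-8,1,30,0,0,0,0],[-8,1,30,0,0,0,0],[-8,1,30,0,0,0,0],[-8,1,30,0,0,0,0],[0,0,14,0,0,0,0],[0,0,11,0,0,0,0],[0,0,0,0,0,0,0]]'
python3 -m inch '[[5,0,0,0,0,0,0],[5,0,0,0,0,0,0],[5,0,0,0,0,0,0],[4,0,0,0,0,0,0],[4,0,0,0,0,0,0],[4,0,0,0,0,0,0],[4,0,0,0,0,0,0],[4,0,0,0,0,0,0],[0,0,0,0,0,0,0]]'
```

```text
clock: 4.03
position: [568.2, 14.4, 52.5]
ee_rot: [[-0.188, 0.982, -0.003], [0.982, 0.188, -0.0], [0.001, -0.003, -1.0]]
contact_force: [-0.3, -0.7, 0.2]
finger_gap: 46.0
grip_force: 0.0
clock: 4.78
position: [563.0, 49.5, 54.8]
ee_rot: [[-0.187, 0.982, 0.0], [0.982, 0.187, 0.0], [0.0, 0.0, -1.0]]
contact_force: [0.7, -0.1, -0.1]
finger_gap: 45.9
grip_force: 0.4
```

```bash
python3 -m inch '[[-2,0,0,0,0,0,0],[0,0,8,0,0,0,0],[0,0,8,0,0,0,0],[0,0,8,0,0,0,0],[0,0,6,0,0,0,0],[3,0,0,0,0,0,0],[3,0,0,0,0,0,0],[3,0,0,0,0,0,0],[3,0,0,0,0,0,0],[3,0,0,0,0,0,0]]'
python3 -m inch '[[2,0,0,0,0,0,0],[2,0,0,0,0,0,0],[2,0,0,0,0,0,0],[2,0,0,0,0,0,0]]'
```

```text
clock: 5.62
position: [560.6, 61.9, 24.8]
ee_rot: [[-0.187, 0.982, 0.0], [0.982, 0.187, -0.0], [-0.0, 0.0, -1.0]]
contact_force: [1.4, -3.2, -1.4]
finger_gap: 45.9
grip_force: 1.3
clock: 5.95
position: [559.2, 69.6, 24.8]
ee_rot: [[-0.187, 0.982, 0.0], [0.982, 0.187, -0.0], [-0.0, 0.0, -1.0]]
contact_force: [0.3, -2.9, 0.1]
finger_gap: 45.7
grip_force: 1.6
```

```bash
python3 -m inch '[[1,0,0,0,0,0,0],[1,0,0,0,0,0,0],[1,0,0,0,0,0,0],[1,0,0,0,0,0,0]]'
python3 -m inch '[[0.8,0,0,0,0,0,0],[0.7,0,0,0,0,0,0]]'
```

```text
clock: 6.28
position: [558.4, 73.4, 24.7]
ee_rot: [[-0.187, 0.982, 0.0], [0.982, 0.187, -0.0], [-0.0, 0.0, -1.0]]
contact_force: [0.3, -3.1, -0.3]
finger_gap: 46.0
grip_force: 1.7
clock: 6.45
position: [558.9, 74.3, 24.8]
ee_rot: [[-0.187, 0.982, 0.002], [0.982, 0.187, -0.001], [-0.001, 0.002, -1.0]]
contact_force: [4.4, -9.0, -1.6]
finger_gap: 45.7
grip_force: 5.2
```

```bash
python3 -m inch '[[0.7,0,0,0,0,0,0],[0,0,0,0,0,0,0],[-5,0,0,0,0,0,0],[-3,0,-10,0,0,0,0],[0,0,-30,0,0,0,0],[0,0,-40,0,0,0,0],[0,0,-40,0,0,0,0],[0,0,-40,0,0,0,0],[0,0,-40,0,0,0,0],[0,0,-30,0,0,0,-1],[0,0,-10,0,0,0,-1],[0,0,0,0,0,0,-1]]'
python3 - <<'E'
from h import *
s,im,d=snap('wrist','w2.png'); P=cloud('wrist',s,d); np.savez('w2.npz',P=P,im=im,d=d); print(s['position'],s['joints'])
z=P[...,2]; b=inbox(np.array([544.1,85.2]),P,.186); near=(abs(b[...,0])<95)&(abs(b[...,1])<80)
rim=(near&(z>44)&(z<52)).astype(np.uint8)
n,l,st,_=cv2.connectedComponentsWithStats(rim);k=1+np.argmax(st[1:,4]); print('rim',rect(P,l==k))
top=(near&(z>57)&(z<67)).astype(np.uint8)
n,l,st,_=cv2.connectedComponentsWithStats(top)
for k in range(1,n):
    if st[k,4]>300:
        r=rect(P,l==k); print(r, inbox(np.array([544.1,85.2]),r[0],.186))
pl=near&(abs(b[...,0]+55)<14)&(abs(b[...,1]+35)<24)&(z>30)&(z<44); print('plate',b[pl].min(0),b[pl].max(0),np.median(b[pl],0))
E
```

```text
clock: 7.45
position: [560.8, 68.1, 268.3]
ee_rot: [[-0.187, 0.982, 0.006], [0.982, 0.187, 0.001], [0.0, 0.006, -1.0]]
contact_force: [-0.5, -0.6, -0.4]
finger_gap: 63.7
grip_force: 0.0
[560.7531295   68.14334444 268.27305016] [ 1.17883930e-01  2.08116417e-01  1.70757432e+00  6.50697528e-04
  1.22010362e+00 -7.03467468e-02]
rim (array([544.,  85.]), array([170.6, 137. ]), 10.7, 3407)
(array([518.9, 109.5]), array([48.8, 65. ]), 11.6, 2597) [-20.2715618   28.54108936]
(array([584.3, 121.3]), array([61. , 64.9]), 9.2, 3219) [46.1825734  28.04317946]
plate [-60.86419918 -58.11207206] [-54.31823159 -11.96517974] [-57.07342383 -34.39496377]
```

View pics/w2.png

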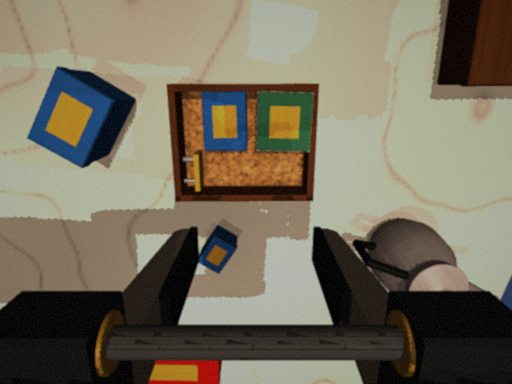

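Both small tins sit against the left wall (y ≈ 28 mm) and the right lane is clear. The red tin shows at the bottom, around (372,185). Next I go to it, turned 90°.

```bash
python3 -m inch '[[-16,-4,0,0,0,0,-1],[-32,-7,0,0,0,0,-1],[-32,-7,0,0,0,0,-1],[-32,-7,0,0,0,0,-1],[-32,-7,0,0,0,0,-1],[-32,-7,0,0,0,0,-1],[-32,-7,0,0,0,0,-1],[-32,-7,0,0,0,0,-1],[-32,-8,0,0,0,0,-1],[-32,-8,0,0,0,0,-1],[-15,-4,0,0,0,0,-1],[0,0,0,0,0,0.1,-1]]'
python3 -m inch '[[0,0,0,0,0,0.125,-1],[0,0,0,0,0,0.125,-1],[0,0,0,0,0,0.125,-1],[0,0,0,0,0,0.125,-1],[0,0,0,0,0,0.125,-1],[0,0,0,0,0,0.125,-1],[0,0,0,0,0,0.125,-1],[0,0,0,0,0,0.125,-1],[0,0,0,0,0,0.125,-1],[0,0,0,0,0,0.125,-1],[0,0,0,0,0,0.125,-1],[0,0,0,0,0,0.125,-1]]'
python3 -m inch '[[0,0,0,0,0,0,-1],[0,0,0,0,0,0,-1]]'
python3 - <<'E'
from h import *
s,im,d=snap('wrist','w3.png'); P=cloud('wrist',s,d); np.savez('w3.npz',P=P,im=im,d=d)
z=P[...,2];i=im.astype(int); m=((z>40)&(z<52)&(abs(P[...,0]-500)<100)&(abs(P[...,1]+266)<70)).astype(np.uint8)
n,l,st,_=cv2.connectedComponentsWithStats(m)
for k in range(1,n):
    if st[k,4]>300: print(st[k],rect(P,l==k),np.median(z[l==k]))
E
```

```text
clock: 8.5
position: [545.8, -261.8, 261.9]
ee_rot: [[-0.087, 0.996, -0.003], [0.996, 0.087, 0.001], [0.001, -0.003, -1.0]]
contact_force: [0.4, 1.2, -1.1]
finger_gap: 92.0
grip_force: 0.0
clock: 9.5
position: [546.4, -258.2, 262.4]
ee_rot: [[0.988, 0.152, -0.003], [0.152, -0.988, 0.002], [-0.003, -0.002, -1.0]]
contact_force: [0.4, -0.2, 0.4]
finger_gap: 91.7
grip_force: 0.0
clock: 9.67
position: [546.7, -258.5, 263.0]
ee_rot: [[0.987, 0.162, -0.002], [0.162, -0.987, 0.001], [-0.002, -0.002, -1.0]]
contact_force: [-0.4, 0.9, 0.4]
finger_gap: 92.1
grip_force: 0.0
[ 232  142   45  110 4722] (array([ 498.9, -264.7]), array([140.9,  52.9]), 9.0, 4722) 45.15844189991449
```

View pics/w3.png

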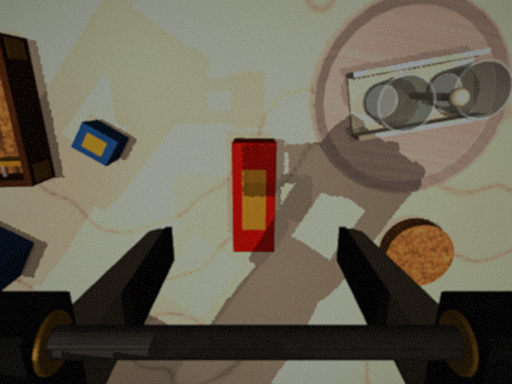

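The red tin's far end shows at (140,254) and its near end at (250,254), lined up with the tool. I'll grasp 50 mm beyond its centre, high on its sides.

```bash
python3 -m inch '[[2,-1,20,0,0,0,-1],[0,0,36,0,0,0,-1],[0,0,36,0,0,0,-1],[0,0,36,0,0,0,-1],[0,0,36,0,0,0,-1],[0,0,30,0,0,0,-1],[0,0,20,0,0,0,-1],[0,0,12,0,0,0,-1],[0,0,8,0,0,0,-1],[0,0,0,0,0,0,-1]]'
python3 -m inch '[[0,0,0,0,0,0,1],[0,0,0,0,0,0,1],[0,0,0,0,0,0,1],[0,0,0,0,0,0,1],[0,0,0,0,0,0,1],[0,0,0,0,0,0,1],[0,0,0,0,0,0,1],[0,0,0,0,0,0,1]]' 50
```

```text
clock: 10.55
position: [548.4, -257.6, 29.3]
ee_rot: [[0.987, 0.16, -0.002], [0.16, -0.987, 0.001], [-0.002, -0.001, -1.0]]
contact_force: [0.2, 0.0, 0.6]
finger_gap: 91.6
grip_force: 0.0
clock: 11.22
position: [549.3, -258.0, 31.1]
ee_rot: [[0.987, 0.158, 0.0], [0.158, -0.987, 0.0], [0.0, 0.0, -1.0]]
contact_force: [-0.3, 1.1, 5.7]
finger_gap: 51.3
grip_force: 49.9
```

```bash
python3 -m inch '[[0,0,-10,0,0,0,1],[0,0,-25,0,0,0,1],[0,0,-35,0,0,0,1],[0,0,-35,0,0,0,1],[0,0,-35,0,0,0,1],[0,0,-25,0,0,0,1],[0,0,0,0,0,-0.028,1],[0,0,0,0,0.08,0,1],[0,0,0,0,0.08,0,1],[0,0,0,0,0.08,0,1],[0,0,0,0,0.08,0,1],[0,0,0,0,0,0,1]]' 50
python3 - <<'E'
from h import *
s,im,d=snap('wrist','w4.png'); P=cloud('wrist',s,d)
R=np.array(s['ee_rot']);Q=(P-s['position'])@R   # tool frame
np.savez('w4.npz',P=P,Q=Q,im=im)
i=im.astype(int); m=(abs(Q[...,1])<35)&(Q[...,2]<0)&(Q[...,2]>-40)&(Q[...,0]<40)&(i[...,0]>1.6*i[...,1])&(Q[...,0]>-140)&(i[...,0]>60)
q=Q[m]; print(len(q)); print(rect(Q,m)); print('plane',np.linalg.lstsq(np.c_[q[:,:2],np.ones(len(q))],q[:,2],rcond=None)[0])
print(s['position'],R.round(3),s['contact_force'],s['joints'])
E
```

```text
clock: 12.22
position: [546.3, -257.6, 194.8]
ee_rot: [[0.933, 0.184, 0.31], [0.175, -0.983, 0.06], [0.316, -0.002, -0.949]]
contact_force: [0.1, -0.1, -2.3]
finger_gap: 51.3
grip_force: 49.9
10518
(array([-33.1,  -1. ]), array([106. ,  55.2]), 0.2, 10518)
plane [ 2.50283078e-02 -1.60824528e-03 -1.32165385e+01]
[ 546.31119114 -257.6212949   194.83084308] [[ 0.933  0.184  0.31 ]
 [ 0.175 -0.983  0.06 ]
 [ 0.316 -0.002 -0.949]] [ 0.11794429 -0.08234264 -2.25840499] [-0.57342399  0.22820525  1.90102727  0.30901783  0.8007602   0.61955809]
```

View pics/w4.png

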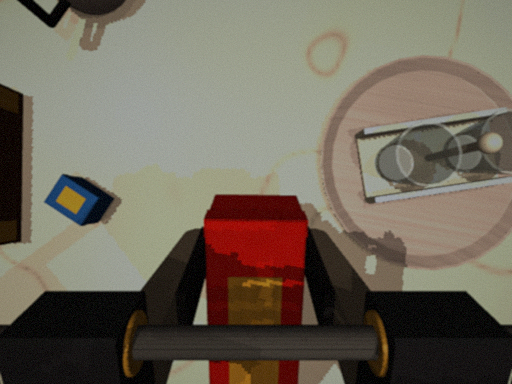

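```bash
python3 -m inch '[[0,0,0,0,0.03,0,1],[10.6,-27.7,3.9,0,0,0,1],[10.6,-27.7,3.9,0,0,0,1],[10.6,-27.7,3.9,0,0,0,1],[10.6,-27.7,3.9,0,0,0,1],[10.6,-27.7,3.9,0,0,0,1],[10.6,-27.7,3.9,0,0,0,1],[10.6,-27.7,3.9,0,0,0,1],[10.6,-27.7,3.9,0,0,0,1],[10.6,-27.7,3.9,0,0,0,1],[10.6,-27.7,3.9,0,0,0,1],[10.4,-27.7,3.8,0,0,0,1]]'
python3 -m inch '[[0,0,0,0,0,0,1],[0,0,0,0,0,0,1]]'
python3 - <<'E'
from h import *
s,im,d=snap('side','s1.png'); print(s['position'],np.round(s['ee_rot'],3))
print(inbox(np.array([544,85]),s['position'],.186))
P=cloud('side',s,d); np.savez('s1.npz',P=P,im=im)
E
```

```text
clock: 13.27
position: [615.2, 66.4, 195.8]
ee_rot: [[0.923, 0.186, 0.336], [0.175, -0.983, 0.062], [0.342, 0.001, -0.94]]
contact_force: [-0.3, 0.6, -2.4]
finger_gap: 51.7
grip_force: 49.9
clock: 13.43
position: [615.0, 66.4, 195.6]
ee_rot: [[0.923, 0.189, 0.336], [0.178, -0.982, 0.063], [0.342, 0.001, -0.94]]
contact_force: [0.4, -1.1, -2.2]
finger_gap: 51.7
grip_force: 49.9
[615.03142809  66.42566829 195.5726747 ] [[ 0.923  0.189  0.336]
 [ 0.178 -0.982  0.063]
 [ 0.342  0.001 -0.94 ]]
[ 66.37132511 -31.38975595]
```

View pics/s1.png

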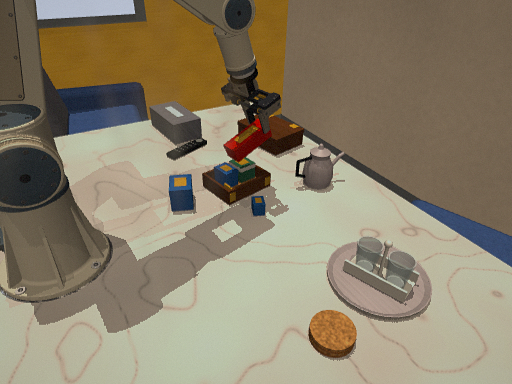

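The red tin hangs tilted over the box at (140,248), near end low. Now lowering it into the lane.

```bash
python3 -m inch '[[-5.6,0.2,13.9,0,0,-0,1],[-5.6,0.2,13.9,0,0,0,1],[-5.6,0.2,13.9,0,0,0,1],[-5.6,0.2,13.9,0,0,0,1],[-5.6,0.1,13.9,0,0,0,1],[-2.8,0.1,7,0,0,0,1],[-2.8,0,7,0,0,0,1],[0,0,0,0,0,0,1]]'
python3 - <<'E'
from h import *
s,im,d=snap('wrist','w5.png'); print(s['position'],inbox(np.array([544,85]),s['position'],.186))
E
```

```text
clock: 14.15
position: [611.0, 62.2, 104.1]
ee_rot: [[0.924, 0.185, 0.335], [0.174, -0.983, 0.063], [0.341, -0.0, -0.94]]
contact_force: [-1.1, 0.5, -3.0]
finger_gap: 51.3
grip_force: 49.9
[611.02685621  62.16834105 104.07147411] [ 61.64851995 -34.83308903]
```

View pics/w5.png

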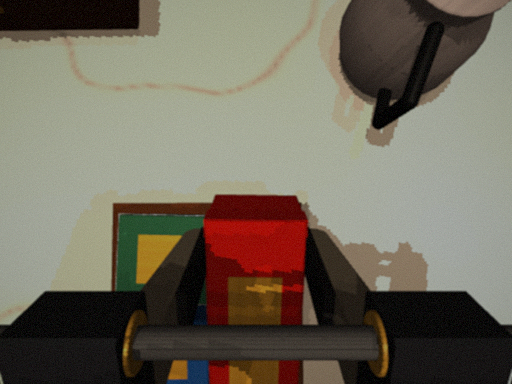

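The red tin's near end is in the lane beside the green and blue tins. It sits a little close to the right wall, so I shift it 2 mm left and keep lowering.

```bash
python3 -m inch '[[0,-2,0,0,0,0,1],[-1.6,0,4,0,0,0,1],[-1.6,0,4,0,0,0,1],[-1.6,0,4,0,0,0,1],[-1.6,0,4,0,0,0,1],[-1.2,0,3,0,0,0,1],[0,0,0,0,0,0,1]]'
python3 -m inch '[[-0.7,0,2,0,0,0,1],[-0.7,0,2,0,0,0,1],[0,0,0,0,0,0,1]]'
```

```text
clock: 14.78
position: [610.1, 64.7, 83.9]
ee_rot: [[0.924, 0.186, 0.336], [0.175, -0.983, 0.064], [0.342, -0.0, -0.94]]
contact_force: [-0.7, 1.2, -2.3]
finger_gap: 51.3
grip_force: 49.9
clock: 15.03
position: [610.6, 64.7, 80.3]
ee_rot: [[0.923, 0.186, 0.337], [0.174, -0.983, 0.064], [0.343, -0.0, -0.94]]
contact_force: [-0.2, -0.1, -2.0]
finger_gap: 51.4
grip_force: 49.9
```

```bash
python3 -m inch '[[-1.9,0,-0.7,0,0,0,1],[-1.9,0,-0.7,0,0,0,1],[-1.9,0,-0.7,0,0,0,1],[-1.9,0,-0.7,0,0,0,1],[-1.9,0,-0.7,0,0,0,1],[-1.9,0,-0.7,0,0,0,1],[-1.9,0,-0.7,0,0,0,1],[-1.9,0,-0.7,0,0,0,1],[0,0,0,0,0,0,1]]'
```

```text
clock: 15.78
position: [595.2, 61.7, 81.1]
ee_rot: [[0.923, 0.186, 0.338], [0.174, -0.983, 0.064], [0.344, 0.0, -0.939]]
contact_force: [5.9, 2.1, -1.9]
finger_gap: 51.0
grip_force: 49.9
```

```bash
python3 -m inch '[[-1.9,0,-0.7,0,0,0,1],[0,0,2.5,0,-0.0185,0,1],[0,0,2.5,0,-0.0185,0,1],[0,0,2.5,0,-0.0185,0,1],[0,0,0,0,0,0,1]]'
python3 -m inch '[[0,0,2.5,0,-0.0185,0,1],[0,0,2.5,0,-0.0185,0,1],[0,0,2.5,0,-0.0185,0,1],[0,0,0,0,0,0,1]]'
```

```text
clock: 16.2
position: [597.0, 62.0, 74.0]
ee_rot: [[0.94, 0.186, 0.286], [0.178, -0.983, 0.054], [0.291, 0.0, -0.957]]
contact_force: [5.5, 2.1, 0.1]
finger_gap: 51.2
grip_force: 49.9
clock: 16.53
position: [598.9, 62.4, 66.7]
ee_rot: [[0.955, 0.186, 0.233], [0.18, -0.983, 0.044], [0.237, 0.0, -0.972]]
contact_force: [5.5, 1.2, 0.9]
finger_gap: 51.5
grip_force: 49.9
```

```bash
python3 -m inch '[[0,0,0,0,0,0,-0.5],[0,0,0,0,0,0,-0.5],[0,0,0,0,0,0,-0.5],[0,0,0,0,0,0,-0.5],[0,0,-15,0,0,0,-0.5],[0,0,-30,0,0,0,-0.5],[0,0,-30,0,0,0,-0.5],[0,0,-30,0,0,0,-0.5],[0,0,0,0,0,0,-0.5]]'
python3 - <<'E'
from h import *
s,im,d=snap('wrist','w6.png'); P=cloud('wrist',s,d); b=inbox(np.array([544,85]),P,.186); z=P[...,2]; i=im.astype(int)
print(s['position'])
m=(i[...,0]>1.5*i[...,1])&(i[...,0]>60)&(abs(b[...,0])<90)&(b[...,1]<0)&(b[...,1]>-62)&(z>40)&(z<110)
q=np.c_[b[m],z[m]]; print(len(q),q.min(0),q.max(0),np.linalg.lstsq(np.c_[q[:,:2],np.ones(len(q))],q[:,2],rcond=None)[0])
E
```

```text
clock: 17.28
position: [574.3, 57.5, 173.6]
ee_rot: [[0.953, 0.186, 0.239], [0.18, -0.983, 0.044], [0.243, 0.001, -0.97]]
contact_force: [0.1, 0.3, 0.8]
finger_gap: 69.1
grip_force: 0.0
[574.32880637  57.51626756 173.60777951]
9452 [-79.65086159 -61.88171547  40.19734851] [84.08959265 -0.23338791 85.336685  ] [ 1.17384286e-01 -2.06109862e-02  6.54014721e+01]
```

View pics/w6.png

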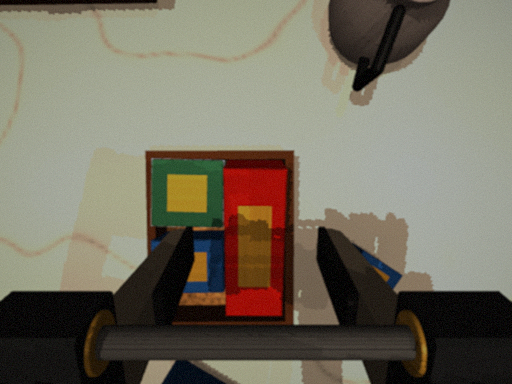

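The red tin lies in the lane with its far end still up, at (165–315, 225–290). I bring the tool upright, close the fingers and press on the far end.

```bash
python3 -m inch '[[0,0,0,0,-0.1225,0,1],[0,0,0,0,-0.1225,0,1],[10,0,10,0,0,0,1],[10,0,10,0,0,0,1],[10,0,20,0,0,0,1],[0,0,20,0,0,0,1],[0,0,10,0,0,0,1],[0,0,8,0,0,0,1],[0,0,0,0,0,0,1],[0,0,0,0,0,0,1]]' 20
python3 -m inch '[[0,0,3,0,0,0,1],[0,0,3,0,0,0,1],[0,0,3,0,0,0,1],[0,0,3,0,0,0,1],[0,0,3,0,0,0,1],[0,0,0,0,0,0,1]]'
```

```text
clock: 18.17
position: [601.4, 63.0, 90.0]
ee_rot: [[0.983, 0.186, -0.007], [0.186, -0.983, -0.001], [-0.007, -0.0, -1.0]]
contact_force: [0.5, -0.8, -0.2]
finger_gap: 4.4
grip_force: 0.0
clock: 18.67
position: [601.6, 63.0, 74.8]
ee_rot: [[0.983, 0.186, -0.006], [0.186, -0.983, -0.001], [-0.006, -0.0, -1.0]]
contact_force: [-0.2, -0.3, 0.6]
finger_gap: 0.6
grip_force: 0.2
```

```bash
python3 -m inch '[[0,0,2,0,0,0,1],[0,0,2,0,0,0,1],[0,0,2,0,0,0,1],[0,0,2,0,0,0,1],[0,0,0,0,0,0,1]]'
python3 -m inch '[[0,0,2,0,0,0,1],[0,0,2,0,0,0,1],[0,0,2,0,0,0,1],[0,0,0,0,0,0,1]]'
```

```text
clock: 19.08
position: [601.4, 63.0, 66.7]
ee_rot: [[0.983, 0.186, -0.007], [0.186, -0.983, -0.001], [-0.007, -0.0, -1.0]]
contact_force: [0.6, 0.3, 0.4]
finger_gap: 0.3
grip_force: 0.1
clock: 19.42
position: [601.3, 63.0, 60.7]
ee_rot: [[0.983, 0.186, -0.007], [0.186, -0.983, -0.001], [-0.007, -0.0, -1.0]]
contact_force: [-0.3, -0.6, -0.8]
finger_gap: 0.3
grip_force: 0.0
```

```bash
python3 -m inch '[[0,0,1.5,0,0,0,1],[0,0,1.5,0,0,0,1],[0,0,1.5,0,0,0,1],[0,0,1.5,0,0,0,1],[0,0,0,0,0,0,1]]'
python3 -m inch '[[0,0,1,0,0,0,1],[0,0,1,0,0,0,1],[0,0,1,0,0,0,1],[0,0,0,0,0,0,1]]'
```

```text
clock: 19.83
position: [601.4, 63.0, 54.9]
ee_rot: [[0.983, 0.186, -0.006], [0.186, -0.983, -0.001], [-0.007, -0.0, -1.0]]
contact_force: [0.7, 0.5, -0.0]
finger_gap: 0.5
grip_force: 0.0
clock: 20.17
position: [601.6, 63.1, 52.4]
ee_rot: [[0.983, 0.186, -0.006], [0.186, -0.983, -0.001], [-0.006, -0.0, -1.0]]
contact_force: [-1.8, 0.3, 4.2]
finger_gap: 0.6
grip_force: 1.9
```

Contact comes only at z = 52, which is the height of a flat tin. A light press, then I retreat and check.

```bash
python3 -m inch '[[0,0,1,0,0,0,1],[0,0,0,0,0,0,1],[0,0,-10,0,0,0,1],[0,0,-30,0,0,0,1],[0,0,-40,0,0,0,1],[0,0,-40,0,0,0,1],[0,0,-40,0,0,0,1],[-20,0,-30,0,0,0,1],[-30,0,-10,0,0,0,1],[-30,0,0,0,0,0,1],[0,0,0,0,0,0,1],[0,0,0,0,0,0,1]]'
python3 - <<'E'
from h import *
s,im,d=snap('wrist','w7.png'); P=cloud('wrist',s,d); B=np.array([544,85]); b=inbox(B,P,.186); z=P[...,2]; i=im.astype(int)
near=(abs(b[...,0])<76)&(abs(b[...,1])<60)&(z>40)&(z<75)
R,G,Bl=i[...,0],i[...,1],i[...,2]
for n,m in dict(red=(b[...,1]<-7)&(b[...,0]>-74)&(R>1.8*G),small_near=(b[...,1]>0)&(b[...,0]<10)&(z>56),small_far=(b[...,1]>0)&(b[...,0]>18)&(z>56)).items():
    m=m&near; q=np.c_[b[m],z[m]]
    if len(q)<50: print(n,len(q)); continue
    c=np.linalg.lstsq(np.c_[q[:,:2],np.ones(len(q))],q[:,2],rcond=None)[0]
    r=rect(P,m); print(n,r,inbox(B,r[0],.186).round(1),'slope',c[:2].round(3),'z',np.median(q[:,2]).round(1))
print(s['position'],s['contact_force'])
E
```

```text
clock: 21.17
position: [523.4, 48.2, 252.5]
ee_rot: [[0.983, 0.185, -0.005], [0.185, -0.983, -0.001], [-0.005, 0.0, -1.0]]
contact_force: [1.0, -0.1, 0.7]
finger_gap: 0.4
grip_force: 0.0
red (array([554.7,  54.1]), array([142.6,  51.1]), 10.9, 4067) [  4.8 -32.3] slope [-0.001  0.002] z 51.0
small_near (array([518.5, 110.7]), array([49.4, 60.2]), 11.0, 2384) [-20.3  30. ] slope [-0.008 -0.003] z 61.1
small_far (array([584.6, 123.1]), array([57.3, 59.8]), 10.6, 3305) [46.9 29.9] slope [-0.003 -0.003] z 61.1
[523.43834466  48.1791554  252.48080314] [ 0.95275169 -0.1196182   0.65265629]
```

View pics/w7.png

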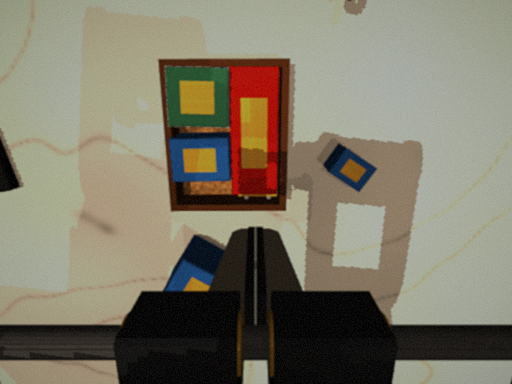

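All three tins lie flat (slopes under 0.01): red at (5, -32) mm with its top at 51–52 mm, blue at (-20, 29), green at (46, 29). Nothing is touching the robot, so I hand in.

```bash
python3 -c "
from bench import *
print(finish_job())"
```

```text
the job is handed in; nothing more can be done
None
```

I handed the job in at about 21 s: the red, green and blue tins measured flat and in their lanes in the walnut box, with the arm clear of everything. I never moved the pot, the cups or the remote, but did not re-measure them, and no verdict came back.

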